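Sort the tableware on the serving counter

ROBOT

A 6-joint arm with a two-finger parallel gripper is mounted at the origin on the work surface. World frame = base frame: x ahead of the robot, y to its left, z up, the work surface at z = 0. Lengths are in mm, angles in rad, forces in N, time in s.
With the tool pointing down it reaches from about 325 to 900 mm from the base axis. Payload 6.1 kg.
Tool frame: the origin (TCP) lies on the mounting face of the last link; the fingertips stand 173 mm ahead of it and the grasp point (between the pads) lies 155 mm ahead of it (r.grasp_offset is the distance from the TCP to the grasp point, in mm); x points along the fingers, y is the direction in which the jaws open and shut, and the axes are right-handed (so a half turn about x gives the same grasp; the last joint's range is limited). The gripper opens to 85 mm and grips with 20 to 120 N. Pads are 22 mm wide; open, the fingers measure 114 mm over their backs; the gripper's body (76 mm by 85 mm) begins 54 mm behind the grasp point. The pads swing forward as they close: fully open they stand 13 mm farther back than shut.
Start: joints at [1.146, 0.22, 1.526, -0, 1.395, -0.126], TCP at [183.982, 597.3, 404.7] pointing down, gripper open.
Joint ranges: [-2.98, 2.98], [-0.91, 2.08], [0.09, 2.57], [-1.24, 4.39], [0.2, 2.65], [-2.68, 2.68]. Speed limits (rad/s): [2.57, 2.57, 3.01, 3.14, 3.14, 3.14].

INTERFACE

Orientations are given as a unit quaternion [x, y, z, w].
In Python, from bench import r, get_image, camera_model gives the robot as it stands. The module is installed in compiled form; this text tells all that it offers. Calls block until the motion is done:
- r.goto(position, orientation): joint-space move of the TCP to a pose.
- r.move_straight(position, vel=150, ori=None, f_stop=None): straight line of the TCP; ori=None keeps the orientation; vel is the mean speed in mm/s. With f_stop (N) it stops when the force on the tool has changed by that much, and returns True; else False.
- r.move_j(angles): joint-space move.
- r.gripper_open() and r.clamp(effort=None): open the fingers fully, or close them until they stop; effort is the grip in N (None keeps the last).
- r.pause(seconds).
- r.inverse_kinematics(position, orientation): joint angles nearest the present ones, or None.
- r.state(): the state.
- get_image(name): name is "scene" or "top"; returns the picture (420x560x3 uint8, red, green, blue); there is no depth.
- camera_model(name): a dict with "fx", "fy", "cx", "cy" (pixels), "k1" (the pictures are not rectified: a ray, as slopes to the right and down, at radius r is drawn at 1 + k1 r^2 times it, then the intrinsics apply), "cam_to_world" (4x4, takes a point from camera to world coordinates). Camera axes: x right, y down, z forward; pixel columns grow to the right and rows downward; lengths in mm; the calibration is good to about 2 mm. A picture is of the moment at which its call begins. camera_model takes no time and is no camera call.
A pose or a line that the arm cannot do raises r.MotionError and nothing moves.
- r.job_done(): hands the job in, once; it reports no verdict.
The state is a dict: "time_s": time; "q": joint angles; "joint_vel": joint speeds; "joint_torque": joint torques, N m; "eef_pos": TCP position; "eef_rot": TCP orientation; "wrist_force": force on the tool from outside, world axes, zero at the start; "ft_torque": the same for the moment, N m; "finger_gap": finger opening in mm.
Only numpy, scipy, OpenCV 4.12 (cv2) and the standard library are available. Lean on these libraries where they do the work, as an engineer would, in place of code of your own. Each camera call takes 0.05 s, during which the arm holds its last target. There are 200 camera calls.

TASK

Sort the mixed tableware on the counter before service: stand the two tall steel tumblers side by side in the round tray, the two small clay ramekins side by side in the long shallow pan, and the pepper mill in the small square dish. Everything must end upright and flat on the floor of its own tray, inside the rim, with nothing knocked over on the way, and the stack of bowls and the salt pot left where they are.

Things in the scene. Friction and masses are not known exactly. Their poses are not given: they have to be found in the camera images.
- tumbler1_mid (a point): plain steel drinking tumbler, open top, straight round wall, 54 mm outside diameter, 80 mm tall, wall 3 mm, about 120 g, standing upright on the counter; loose. Point: on its axis, half-way up (40 mm above its underside); z along the axis. The two tumblers are alike.
- tumbler2_mid (a point): plain steel drinking tumbler, open top, straight round wall, 54 mm outside diameter, 80 mm tall, wall 3 mm, about 120 g, standing upright on the counter; loose. Point: on its axis, half-way up (40 mm above its underside); z along the axis. The two tumblers are alike.
- ramekin1_mid (a point): small round sauce ramekin of plain fired clay, open top, straight wall, 62 mm outside diameter, 40 mm tall, wall 4 mm, about 120 g, standing upright on the counter; loose. Point: on its axis, half-way up (20 mm above its underside); z along the axis. The two ramekins are alike.
- ramekin2_mid (a point): small round sauce ramekin of plain fired clay, open top, straight wall, 62 mm outside diameter, 40 mm tall, wall 4 mm, about 120 g, standing upright on the counter; loose. Point: on its axis, half-way up (20 mm above its underside); z along the axis. The two ramekins are alike.
- mill_mid (a point): turned wooden pepper mill, 88 mm tall, with a small steel button on top; foot 46 mm across, straight waist 36 mm across from 34 to 66 mm above its foot, head 42 mm across above that; about 120 g, standing upright on the counter; loose. Point: on its axis, 50 mm above its foot, in the middle of the waist; z along the axis.
- round_tray: round brass serving tray with a low rim, 186 mm outside diameter, floor 4 mm thick, free floor 172 mm across, rim 12 mm high above the counter; does not move. Origin at its centre on the counter; z up.
- long_pan: shallow oblong steel pan, 190 mm by 115 mm outside, walls 4 mm thick and 12 mm high above the counter, floor 4 mm thick, inside 182 by 107 mm; does not move. Origin at its centre on the counter; x along its long side, y along its short side, z up.
- square_dish: small square white ceramic dish, 90 mm by 90 mm outside, walls 4 mm thick and 12 mm high above the counter, floor 4 mm thick, inside 82 by 82 mm; does not move. Origin at its centre on the counter; x and y along its sides, z up.
- bowl_stack: stack of three clay soup bowls, 140 mm across, 80 mm tall; a bystander. Origin at the centre of its underside.
- salt_pot: squat lidded brass salt pot, 72 mm across, 80 mm tall; a bystander. Origin at the centre of its underside.
There are look-alikes about, which are no part of the job. What is shaped like the part that bears ramekin1_mid but green or pink is not meant.

How it is judged:
By the outcome, as a careful person would: the job done as asked, in the order asked, and still so for the second after the job is handed in, with the robot touching nothing.
It also fails if it takes over 128 s, if anything falls off the work surface, if the arm or the gripper's body presses on something with over 40 N, if the wrist force passes 120 N, or if a joint passes its speed limit or range.

## Working session

There is one attempt and no reset: what is moved stays moved. The work goes in short steps, each a Python script; the robot and the scene stay as the last script left them, time stands still between calls to the robot, and variables do not carry over. Pictures are saved under pics/ and viewed, about 12 in all and at most 16, crops included, and the job is handed in when it is done.

```bash
mkdir -p pics && python3 - <<'E'
from bench import r,get_image,camera_model
import cv2
for n in("scene","top"):
    im=get_image(n); cv2.imwrite(f"pics/{n}0.png",cv2.cvtColor(im,cv2.COLOR_RGB2BGR))
    m=camera_model(n); print(n,{k:m[k] for k in("fx","fy","cx","cy","k1")}); print(m["cam_to_world"])
s=r.state();print(s["eef_rot"],s["time_s"],r.grasp_offset,s["finger_gap"])
E
```

```text
scene {'fx': 486.1018334969815, 'fy': 486.1018334969815, 'cx': 280.6241281023265, 'cy': 216.54193514367398, 'k1': -0.028759271742617602}
[[-3.68693652e-01  7.71469727e-01 -5.18555157e-01  1.22300402e+03]
 [ 9.29478360e-01  2.98996861e-01 -2.16034385e-01  2.28996811e+02]
 [-1.16176236e-02 -5.61636303e-01 -8.27302662e-01  9.83988232e+02]
 [ 0.00000000e+00  0.00000000e+00  0.00000000e+00  1.00000000e+00]]
top {'fx': 532.3028215024591, 'fy': 532.3028215024591, 'cx': 292.187048729528, 'cy': 213.8062376974082, 'k1': -0.0822989728608248}
[[ 7.19060955e-03 -9.89646580e-01  1.43345535e-01  4.49891962e+02]
 [-9.99974130e-01 -7.14280454e-03  8.48100645e-04  1.78929065e+01]
 [ 1.84569234e-04 -1.43347925e-01 -9.89672339e-01  1.29636186e+03]
 [ 0.00000000e+00  0.00000000e+00  0.00000000e+00  1.00000000e+00]]
[ 0.1046259   0.6994091  -0.10586732  0.6990511 ] 0.1 154.70000000000002 85.35351818457067
```

View pics/top0.png

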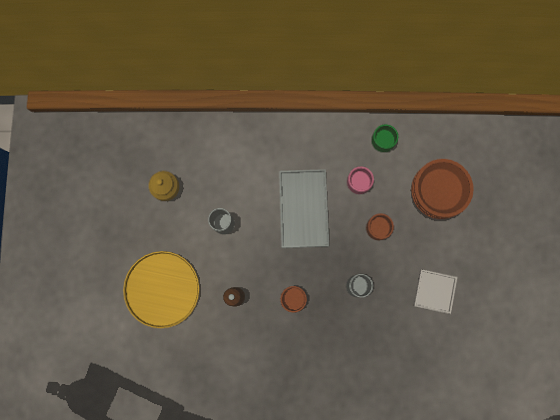

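View pics/scene0.png

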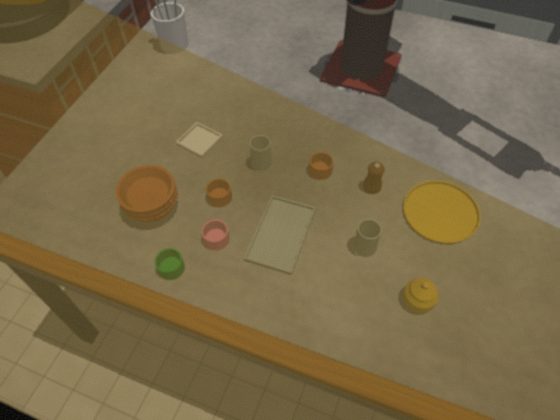

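Top view: tumblers at about (220,220) and (361,286), clay ramekins at (380,227) and (294,299), mill at (233,297). The tray is at (162,290), pan at (304,209), dish at (436,291). The salt pot at (163,186) and bowls at (443,189) stay put, and the green and pink pots are decoys.

```bash
cat > h.py <<'E'
import numpy as np, cv2
from bench import r,get_image,camera_model
from scipy.spatial.transform import Rotation as R
def w(uv,z,cam="top"):
    m=camera_model(cam);K=np.array([[m["fx"],0,m["cx"]],[0,m["fy"],m["cy"]],[0,0,1]])
    p=cv2.undistortPoints(np.float64(uv).reshape(-1,1,2),K,np.array([m["k1"],0,0,0,0]))[:,0]
    # model: distorted = p*(1+k1 r^2), same as cv2's
    T=np.array(m["cam_to_world"]);d=np.c_[p,np.ones(len(p))]@T[:3,:3].T
    return T[:3,3]+d*((z-T[2,3])/d[:,2])[:,None]
def px(P,cam="top"):
    m=camera_model(cam);K=np.array([[m["fx"],0,m["cx"]],[0,m["fy"],m["cy"]],[0,0,1]])
    T=np.linalg.inv(np.array(m["cam_to_world"]))
    return cv2.projectPoints(np.float64(P).reshape(-1,1,3),cv2.Rodrigues(T[:3,:3])[0],T[:3,3],K,np.array([m["k1"],0,0,0,0]))[0][:,0]
def circ(im,x,y,z,rad,col=(0,255,0),cam="top",s=1,off=(0,0)):
    a=np.linspace(0,2*np.pi,60);p=(px(np.c_[x+rad*np.cos(a),y+rad*np.sin(a),0*a+z],cam)-off+.5)*s-.5
    cv2.polylines(im,[np.round(p*8).astype(int)],True,col,1,cv2.LINE_AA,3)
E
python3 - <<'E'
from h import *
im=cv2.imread("pics/top0.png");hsv=cv2.cvtColor(im,cv2.COLOR_BGR2HSV)
for n,u,v in [("tum1",220,220),("tum2",361,286),("ram1",380,227),("ram2",294,299),("mill",233,297),("tray",162,290),("pan",304,209),("dish",436,291)]:
    print(n,hsv[v,u],hsv[v,u-8],w([[u,v]],40).round())
for name,m,z in [("clay",(hsv[...,1]>110)&((hsv[...,0]<14)|(hsv[...,0]>174)),40),("brass",(hsv[...,1]>150)&(abs(hsv[...,0].astype(int)-22)<6)&(hsv[...,2]>110),12),("dish",(hsv[...,1]<40)&(hsv[...,2]>150),12),("pan",(hsv[...,1]<60)&(hsv[...,2]>118),12)]:
    cs,_=cv2.findContours((m*255).astype(np.uint8),cv2.RETR_EXTERNAL,cv2.CHAIN_APPROX_NONE)
    for c in cs:
        if cv2.contourArea(c)>120 and c[:,0,1].min()>112:
            P=w(c[:,0],z)[:,:2].astype(np.float32);(cx,cy),s,a=cv2.minAreaRect(P)
            print(name,cv2.minAreaRect(c)[0],"world",np.round([cx,cy],1),np.round(s,1),round(a,1))
c=im[170:340,110:470];cv2.imwrite("pics/crop.png",cv2.resize(c[:, 60:290],None,fx=3.4,fy=3.4,interpolation=cv2.INTER_CUBIC))
E
```

```text
tum1 [ 43  13 133] [38 17 60] [[616. 191.  40.]]
tum2 [ 41  15 132] [ 45  14 108] [[ 462. -144.   40.]]
ram1 [  9 154 126] [ 10 157 125] [[ 602. -190.   40.]]
ram2 [  9 154 126] [ 10 158 123] [[431.  13.  40.]]
mill [ 45  15 139] [ 12 138  83] [[434. 156.  40.]]
tray [ 21 178 185] [ 21 179 181] [[449. 324.  40.]]
pan [ 41  15 139] [ 41  15 134] [[644.  -9.  40.]]
dish [ 21  26 165] [ 21  25 164] [[ 451. -321.   40.]]
clay (231.5, 297.0) world [434.3 159.5] [37.2 35.2] 1.1
clay (293.0, 299.0) world [430.9  15.6] [59.3 59.2] 45.5
clay (380.0, 226.5) world [ 602.9 -190.4] [60.  62.5] 0.3
clay (442.0000305175781, 188.99998474121094) world [ 695.8 -343.1] [142.7 152.9] 43.9
brass (161.00001525878906, 289.5000305175781) world [450.3 333.6] [181.1 180.5] 46.2
brass (160.70001220703125, 185.89999389648438) world [703.3 344.3] [67.4 58.3] 27.5
dish (435.59271240234375, 291.017822265625) world [ 450.4 -327.5] [89.1 88.8] 78.3
pan (359.5000305175781, 285.0000305175781) world [ 464.6 -143.7] [35.3 32.4] 45.1
pan (435.65386962890625, 291.2307434082031) world [ 450.7 -327.8] [90.3 91.8] 77.8
pan (303.11077880859375, 207.79598999023438) world [651.8  -7.3] [189.  115.5] 1.9
pan (5.0, 141.5) world [817.8 754.7] [52.8 26.9] 5.7
```

View pics/crop.png

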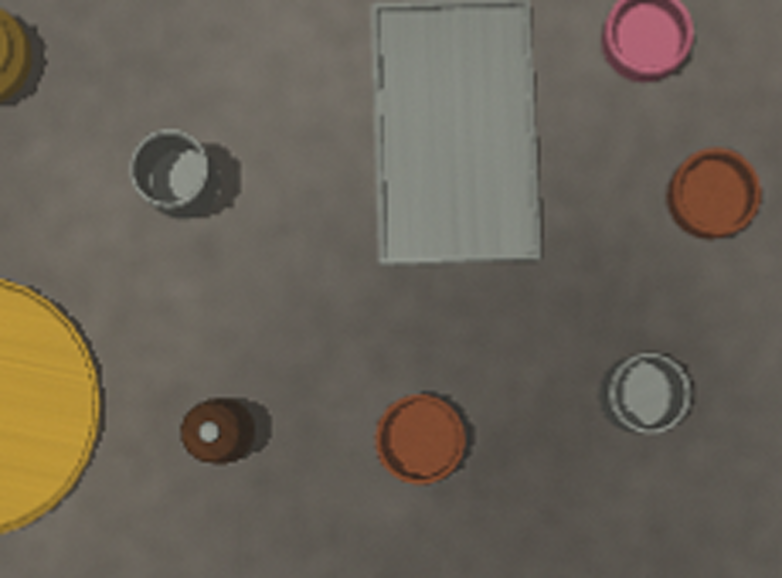

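```bash
cat >> h.py <<'E'
B={"t1":(w([[219.65,219.05]],80)[0],27,80),"t2":(w([[360.8,284.9]],80)[0],27,80),
"r1":(w([[379.9,226.4]],40)[0],31,40),"r2":(w([[294.0,298.2]],40)[0],31,40),"mi":(w([[230.8,296.4]],88)[0],5,88)}
TRAY=np.array([450.3,333.6]);PAN=np.array([651.8,-7.3]);PA=np.radians(1.9);DISH=np.array([450.5,-327.6])
E
python3 - <<'E'
from h import *
o=[]
for cam,(x0,y0,W,H) in {"top":(110,165,360,170),"scene":(170,110,330,200)}.items():
    im=cv2.imread(f"pics/{cam}0.png")[y0:y0+H,x0:x0+W];s=540/H*.55 if 0 else 2.2
    im=cv2.resize(im,None,fx=s,fy=s,interpolation=cv2.INTER_CUBIC)
    if cam=="scene": im=cv2.convertScaleAbs(im,alpha=1.6)
    for k,(p,rad,z) in B.items():
        if cam=="top":print(k,p.round(1))
        circ(im,p[0],p[1],z,rad,(255,255,0),cam,s,(x0,y0))
    circ(im,*TRAY,12,93,(255,255,0),cam,s,(x0,y0))
    cv2.imwrite(f"pics/ov_{cam}.png",im)
E
```

```text
t1 [612.6 186.3  80. ]
t2 [ 464.  -138.1   80. ]
r1 [ 603.1 -190.2   40. ]
r2 [432.7  13.3  40. ]
mi [436.1 155.7  88. ]
```

View pics/ov_top.png

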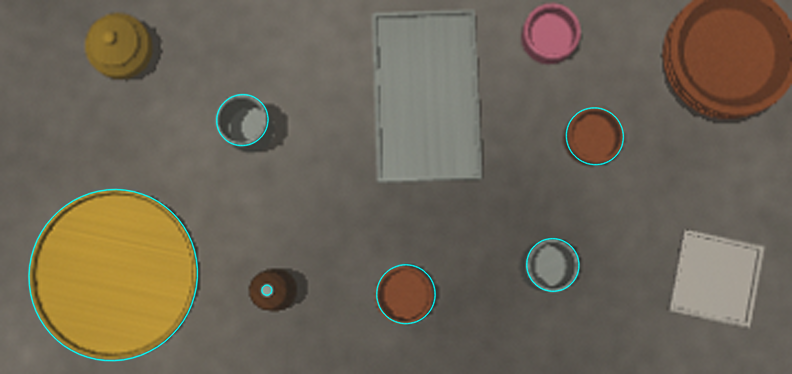

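View pics/ov_scene.png

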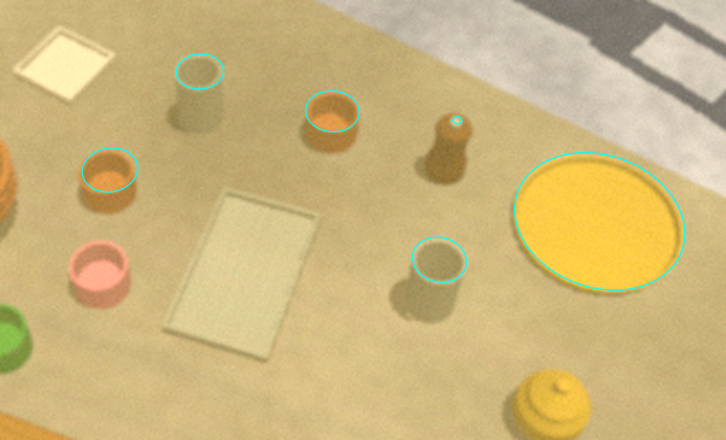

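```bash
cat >> h.py <<'E'
def quat(yaw):
    c,s=np.cos(yaw),np.sin(yaw)
    return R.from_matrix(np.c_[[0,0,-1],[c,s,0],[s,-c,0]]).as_quat()
def tcp(xy,z): return np.array([xy[0],xy[1],z+r.grasp_offset])
def best(xy,yaw):
    c=[]
    for y in (yaw,yaw+np.pi):
        q=r.inverse_kinematics(tcp(xy,60),quat(y))
        if q is not None: c.append((abs(q[5]),y))
    return min(c)[1]
def transfer(k,h,dest,yaw,lift=125,floor=4,grip=40):
    """h: grip height above underside; yaw: jaw direction at pick and place"""
    p=B[k][0][:2]; y=best(dest,yaw); q=quat(y)
    r.goto(tcp(p,150),q); r.move_straight(tcp(p,h),vel=150)
    r.clamp(grip); g=r.state()["finger_gap"]
    r.move_straight(tcp(p,h+lift),vel=180)
    r.move_straight(tcp(dest,h+lift),vel=220)
    g2=r.state()["finger_gap"]
    r.move_straight(tcp(dest,h+floor+3),vel=150)
    hit=r.move_straight(tcp(dest,h+floor-1.5),vel=20,f_stop=5)
    zz=r.state()["eef_pos"][2]-r.grasp_offset-h
    r.gripper_open(); r.move_straight(tcp(dest,150),vel=180)
    s=r.state(); print(k,"gap",round(g,1),round(g2,1),"hit",hit,"under z",round(zz,1),"t",round(s["time_s"],1),s["wrist_force"])
E
python3 - <<'E'
from h import *
transfer("t1",45,TRAY+[0,34],0)
cv2.imwrite("pics/a.png",cv2.cvtColor(get_image("scene"),cv2.COLOR_RGB2BGR)[80:340,150:560])
E
```

```text
t1 gap 53.5 53.1 hit True under z 5.5 t 7.9 [ 0.69087388  0.19230291 -0.43459648]
```

View pics/a.png

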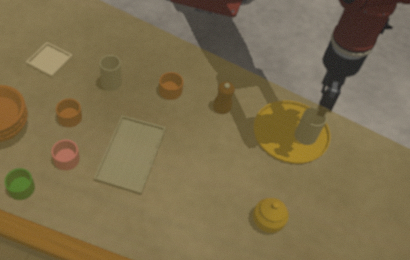

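The first tumbler stands upright in the tray, around (310,127) in the crop. I'll carry on with the second tumbler and the ramekins.

```bash
python3 - <<'E'
from h import *
transfer("t2",45,TRAY-[0,34],0)
ax=np.array([np.cos(PA),np.sin(PA)])
transfer("r1",30,PAN+40*ax,PA+np.pi/2,lift=110)
cv2.imwrite("pics/b.png",cv2.cvtColor(get_image("scene"),cv2.COLOR_RGB2BGR)[80:340,150:560])
E
```

```text
t2 gap 53.2 53.1 hit True under z 5.3 t 16.3 [-0.47983118  0.54457934  0.26389123]
r1 gap 61.8 61.7 hit True under z 5.5 t 23.5 [-0.37322693  0.02928908 -0.39361828]
```

View pics/b.png

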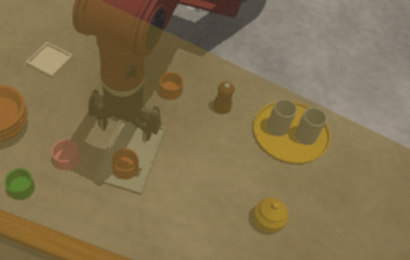

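Both tumblers are upright in the tray at (283,117) and (312,127), and the first ramekin is in the pan at (125,163). The other ramekin and the mill come next.

```bash
python3 - <<'E'
from h import *
ax=np.array([np.cos(PA),np.sin(PA)])
transfer("r2",30,PAN-40*ax,PA+np.pi/2,lift=110)
transfer("mi",50,DISH,np.radians(-12))
r.goto(tcp((350,0),300),quat(best((350,0),np.pi/2)))
r.move_j(np.r_[2.5,r.state()["q"][1:]]); r.pause(.3)
for n in("scene","top"): cv2.imwrite(f"pics/f_{n}.png",cv2.cvtColor(get_image(n),cv2.COLOR_RGB2BGR))
im=cv2.imread("pics/f_top.png");x0,y0,W,H=110,165,370,170;s=2.1
o=cv2.resize(im[y0:y0+H,x0:x0+W],None,fx=s,fy=s,interpolation=cv2.INTER_CUBIC)
for p,z,rad in[(TRAY+[0,34],84,27),(TRAY-[0,34],84,27),(PAN+40*ax,44,31),(PAN-40*ax,44,31),(DISH,92,5),(DISH,4,23)]: circ(o,*p,z,rad,(255,255,0),"top",s,(x0,y0))
cv2.imwrite("pics/f_ov.png",o);print(r.state()["time_s"])
E
```

```text
r2 gap 60.7 60.6 hit True under z 5.5 t 29.9 [-0.90453441  0.15703397 -0.13096875]
mi gap 37.4 37.4 hit True under z 4.7 t 37.8 [-0.73129156  0.00853923 -0.17138717]
42.6167
```

View pics/f_ov.png

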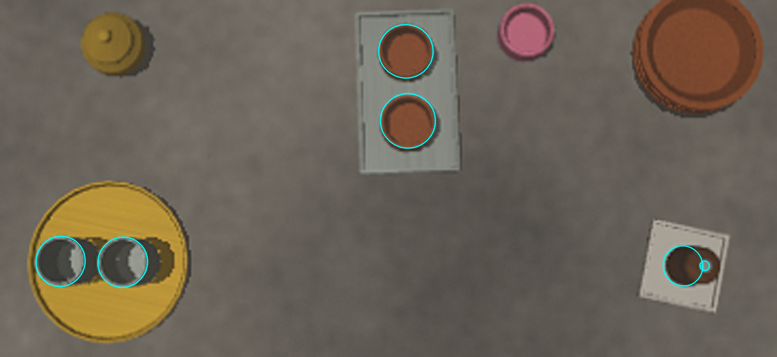

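View pics/f_scene.png

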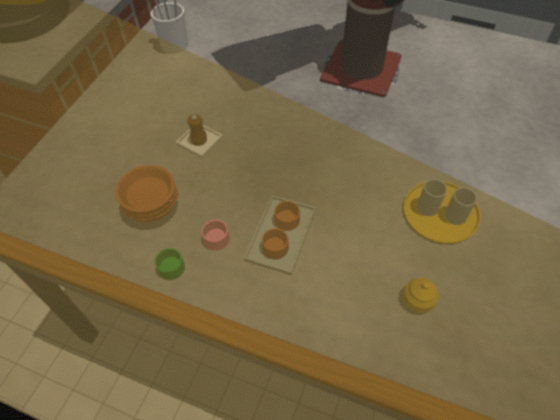

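All five items appear placed where predicted. I'll check numerically that the mill is upright before handing in, since it looks tilted in the scene view.

```bash
python3 - <<'E'
from h import *
for c in("scene","top"): print(c,px([[*DISH,4],[*DISH,92]],c).round(1))
im=cv2.imread("pics/f_scene.png");x0,y0=160,95;s=7
o=cv2.convertScaleAbs(cv2.resize(im[y0:y0+75,x0:x0+80],None,fx=s,fy=s,interpolation=cv2.INTER_CUBIC),alpha=1.5)
for z,rad in[(4,23),(92,5),(80,21)]: circ(o,*DISH,z,rad,(255,255,0),"scene",s,(x0,y0))
cv2.imwrite("pics/mill.png",o)
E
```

```text
scene [[200.  139.3]
 [195.  115.8]]
top [[434.8 291.1]
 [445.1 291.1]]
```

View pics/mill.png

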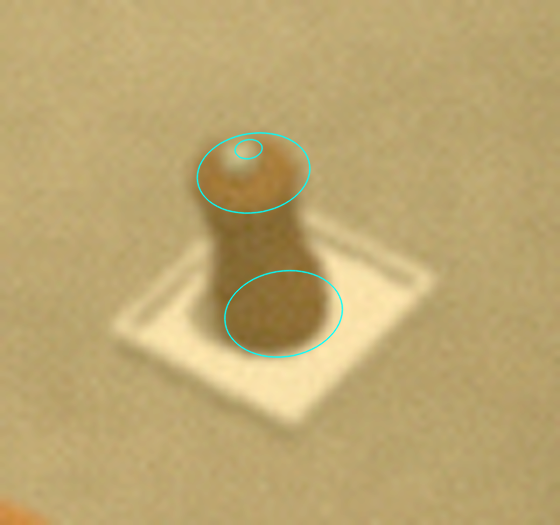

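The mill's foot and head are both about 1.5 px (under 5 mm) from the prediction, in the same direction. So it's upright, and it's well inside the rim.

```bash
python3 -c "
from bench import r
r.job_done();print(r.state()['time_s'])"
```

```text
the job is handed in; nothing more can be done
the job is handed in; nothing more can be done
```

The job is handed in. I moved the two tumblers to the round tray, then the two ramekins to the long pan, then the mill to the square dish. The robot clock read about 43 s at the last check, against the 128 s limit.

- **Placement:** the final top and scene pictures show all five items upright and inside their own rims. Their outlines match the predicted positions to a few mm.
- **Bystanders:** the salt pot, the bowl stack, and the pink and green look-alikes appear unmoved by eye. I did not measure them.
- **Small disagreements:**
  - The force stop triggered early on every placing, so each item was released with its underside at 4.7–5.5 mm, against the 4 mm floor, and dropped about 1–1.5 mm.
  - The mill sits a few mm off the predicted centre in the scene view. Its foot and head are offset by about the same amount, so it is upright.

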